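# Feel out the heavy side of a shaker rotor and hold it down

## Robot

A 6-joint arm with a two-finger parallel gripper is mounted at the origin on a cart in front of the work surface, level with it; the furniture and walls round the work are solid. World frame = base frame: x ahead of the robot, y to its left, z up, the work surface at z = 0. Lengths are in m, angles in degrees, forces in N, time in s.
With the tool pointing down it reaches from about 0.35 to 0.875 m from the base axis. Payload 4.2 kg.
Tool frame: the origin (TCP) lies on the centre line of the jaws, within the pads' length; the fingertips stand 11 mm ahead of it and the grasp point (between the pads) lies 8 mm behind it; y points along the fingers, z is the direction in which the jaws open and shut, and the axes are right-handed (so a half turn about y gives the same grasp; the last joint's range is limited). The gripper opens to 87 mm and grips with 3 to 60 N. Pads are 19 mm wide; open, the fingers measure 117 mm over their backs; the gripper's body (75 mm by 190 mm) begins 51 mm behind the grasp point.
Start: joints at [-50.959, 22.042, 0.453, 0, -68.411, -14.817], TCP at [0.256, -0.57, 0.234] pointing down, gripper open.
Joint ranges: [-179.83, 179.83], [-69.29, 118.12], [-61.27, 80.66], [-181.25, 117.63], [-171.15, -9.14], [-177.46, 177.46]. Speed limits (degrees/s): [159.86, 159.86, 180, 180, 180, 180].

## Interface

Orientations are given as a 3x3 rotation matrix whose columns are the frame's x, y, z axes.
In Python, from station import r, optics gives the robot as it stands. The module is installed in compiled form; this text tells all that it offers.
- The arm moves only by the tool step_arm, never from a script. Its argument "moves" is a list that holds one entry, the list of rows, each a list of 7 numbers: the turn, a rotation vector about the tool's x, y, z in rad, then the shift along the tool's x, y, z in cm, then the opening in per cent of the stroke, from 0 (shut) to 100 (fully open). A call has exactly 5 rows; each row is the pose to reach, as a shift and turn from the pose commanded when the call began, along the tool's axes at that moment; what a row does not reach only later rows make up. A row lasts 1/12 s, in which the tool goes at most 41.7 mm and 7.16 degrees, less where a joint would pass 70% of its speed; a pose out of reach is approached as far as the arm can. A call with a gripper value outside its range is refused whole. The fingers move at their own pace and stop on an object; the grip force is fixed at half the most. Time passes only in rows, so rows that repeat a pose let the fingers close, or fill a call up. It gives the time, the measured TCP pose, the force and the opening at its end, in the units of the state.
- r.sense(): the state, without advancing time (a new reading comes with each control period).
- optics.capture(name): name is "side" or "top"; returns a dict with "image" (480x640x3 uint8, red, green, blue), "fov_y" (degrees; the focal length in pixels is half the picture's height over the tangent of half this angle, whatever the lens; pixels are square), "cx", "cy" (the principal point, pixels), "cam_to_world" (4x4, takes a point from camera to world coordinates). Camera axes: x right, y down, z forward; pixel columns grow to the right and rows downward; lengths in m; the calibration is good to about 2 mm. A picture is of the moment at which its call begins. There is no depth.
- r.finish_job(): hands the job in, once; it reports no verdict.
The state is a dict: "time_s": time; "joints": joint angles; "joint_velocities": joint speeds; "effort": joint torques, N m; "tcp_pos": TCP position; "ee_rot": TCP orientation; "wrist_force": force on the tool from outside, world axes, zero at the start; "moment": the same for the moment, N m; "gripper_width": opening from 0.0 (shut) to 1.0 (fully open).
Only numpy, scipy, OpenCV 4.12 (cv2) and the standard library are available. Lean on these libraries where they do the work, as an engineer would, in place of code of your own. Each camera call takes 0.05 s, during which the arm holds its last target.

## Task

The blue rotor of the jar-settling shaker sits on its bearing stand and hides an off-centre weight somewhere inside, on no marked side; the bearing is stiff enough that it stays wherever it is left. Take the black crank grip, turn the rotor half way round and then on (or back) to where it stood, feeling by the changing effort which side is heavy, then bring that heavy side straight down (within about 20 degrees) and finish while still holding the crank grip there, at rest. Leave the jars, roll, brush, counter and funnel round it where they are.

Things in the scene. Friction and masses are not known exactly. Their poses are not given: they have to be found in the camera images.
- rotor: blue closed drum, 120 mm across, 42 thick, on a level axle; turns endlessly either way. Origin on the axle; x along the axle, into the stand; z from the axle to the crank pin, turns with the drum; crank face at x = -60 mm. Sealed in: 0.6 to 0.9 kg centred 30 mm off the axle at an unseen angle, new each start; the rest is balanced. Bearing friction 0.3 N m all round; the weight adds or takes up to 0.27.
- crank_grip (a point): centre of the crank grip: a black sleeve 20 mm in diameter and 50 mm long, parallel to the axle and 50 mm from it, its centre 61 mm in front of the drum's crank face. It spins freely on its pin, so a hand that keeps its direction can carry it round the whole circle. Its x axis lies along the axle; the other two spin with the sleeve
- axle (a point): point on the axle line, 150 mm above the worktop, at the centre of the upright circle of radius 50 mm that crank_grip runs on; 121 mm in front of the stand's origin. Fixed. Its x axis lies along the axle, pointing away from the crank side into the stand; its z axis is up
- stand: grey bearing stand fixed to the worktop behind the drum, base 130 x 140 mm, 186 mm high; origin at its underside, straight below the axle; x axis along the axle, away from the crank side
- jar_1_5: bystander: open glass jar of dark paste, 70 mm across, 112 high; origin at the centre of its underside
- jar_3_7: bystander: open glass jar of amber paste, 70 mm across, 112 high, behind the stand; origin at the centre of its underside
- jar_4_6: bystander: open glass jar of dark paste, 70 mm across, 113 high, behind the stand; origin at the centre of its underside
- label_roll: bystander: white roll of labels standing on end, 66 mm across, 39 high; origin at the centre of its underside
- brush: bystander: flat brush with wooden handle lying near the front edge, 195 x 34 x 13 mm; origin at the centre of its underside
- counter: bystander: small pale hand counter, 44 x 51 x 30 mm; origin at the centre of its underside
- funnel: bystander: white funnel stood on its mouth, 68 mm across, 72 high; origin at the centre of its underside

How it is judged (in metres and radians):
On the way, in this order (a step that is already met when the one before it is completed fails the run):
1. the held crank grip has been carried to the far side of its circle from where it started (distance of crank_grip from where it was at the start of the episode above 0.09 m and contact force between the fingers and rotor above 0.5 N), for 0.05 s.
2. the held crank grip has come round to where it started (distance of crank_grip from where it was at the start of the episode below 0.03 m and contact force between the fingers and rotor above 0.5 N), for 0.05 s.
At the end, for the whole second after the job is handed in: the hidden weight's centre is within 20 degrees of straight below the axle, the rotor is at rest (under 0.08 rad/s), and the fingers still hold the crank grip (contact over 1 N, grasp point within 35 mm of the grip's centre) (height (world z) of slug_core below 0.1218 m and contact force between the fingers and rotor above 1 N and distance between the grasp point and crank_grip below 0.035 m and angular speed of rotor below 0.08 rad/s); the arm keeps its last pose, push and grip.
It fails at once if a jar or other thing round the stand is pushed about (over 30 mm) (distance of any of jar_1_5, jar_3_7, jar_4_6, label_roll, brush, counter, funnel from where it was at the start of the episode above 0.03 m).
It also fails if it takes over 54 s, if anything falls off the work surface, if the arm or the gripper's body presses on something with over 40 N, if the wrist force passes 120 N, or if a joint passes its speed limit or range.

## Working session

There is one attempt and no reset: what is moved stays moved. The work goes in short steps, Python scripts to look and compute and a tool call to move; the robot and the scene stay as the last step left them, time stands still between calls to the robot, and variables do not carry over. Pictures are saved under pics/ and viewed, and the job is handed in when it is done.

Besides the shell and the picture viewer there is one more tool, called after "Call:" by a JSON object that holds its "method" and its "body", one argument or row to a line. step_arm: Moves the arm, as the interface text tells. Its arguments: {"type":"object","properties":{"moves":{"type":"array"}},"required":["moves"]}

```bash
mkdir -p pics; cat > h.py <<'E'
import numpy as np, cv2
from station import r, optics
def snap(n,f):
    c=optics.capture(n); cv2.imwrite('pics/'+f,c['image'][:,:,::-1]); 
    np.savez('pics/'+f+'.npz',**c); return c
def ray(c,u,v):
    T=np.array(c['cam_to_world']); f=240/np.tan(np.radians(c['fov_y'])/2)
    d=T[:3,:3]@np.array([(u-c['cx'])/f,(v-c['cy'])/f,1]); return T[:3,3],d/np.linalg.norm(d)
def plane(c,u,v,z):
    o,d=ray(c,u,v); return o+d*(z-o[2])/d[2]
def tri(c1,p1,c2,p2):
    o1,d1=ray(c1,*p1);o2,d2=ray(c2,*p2)
    A=np.c_[d1,-d2];s=np.linalg.lstsq(A,o2-o1,rcond=None)[0]
    a=o1+s[0]*d1;b=o2+s[1]*d2; return (a+b)/2,np.linalg.norm(a-b)
def proj(c,P):
    T=np.array(c['cam_to_world']); f=240/np.tan(np.radians(c['fov_y'])/2)
    q=T[:3,:3].T@(np.array(P)-T[:3,3]); return q[0]/q[2]*f+c['cx'],q[1]/q[2]*f+c['cy']
E
python3 - <<'E'
from h import *
np.set_printoptions(precision=4,suppress=True)
for n in('side','top'):
    c=snap(n,n+'0.png'); print(n,c['fov_y'],c['cx'],c['cy'],np.array(c['cam_to_world']))
print(r.sense())
E
```

```text
side 43.339496696519255 316.90408436120424 240.4585767830933 [[-0.9999 -0.0057 -0.0127  0.6032]
 [ 0.0059  0.6507 -0.7593  0.84  ]
 [ 0.0126 -0.7593 -0.6506  1.0532]
 [ 0.      0.      0.      1.    ]]
top 47.03963679019596 315.85781233721787 234.48202282336248 [[-0.0052 -0.9907  0.1356  0.4093]
 [-1.      0.004  -0.009  -0.2239]
 [ 0.0084 -0.1356 -0.9907  1.4728]
 [ 0.      0.      0.      1.    ]]
{'time_s': 0.1, 'joints': array([-50.9588,  22.0854,   0.3875,  -0.0232, -68.4128, -14.8174]), 'joint_velocities': array([ 0.0761, -0.1695,  0.1328,  0.0767, -0.0191, -0.0888]), 'effort': array([ -0.0006, -39.169 ,  18.7935,   4.232 ,   0.0134,  -0.0001]), 'tcp_pos': array([ 0.2562, -0.5695,  0.2326]), 'ee_rot': array([[ 0.912 , -0.0009, -0.4102],
       [ 0.4102,  0.0017,  0.912 ],
       [-0.0001, -1.    ,  0.002 ]]), 'wrist_force': array([-0.2451, -1.11  , -0.4676]), 'moment': array([ 0.0672, -0.0135,  0.0213]), 'gripper_width': 0.9990876705483519}
```

View pics/side0.png

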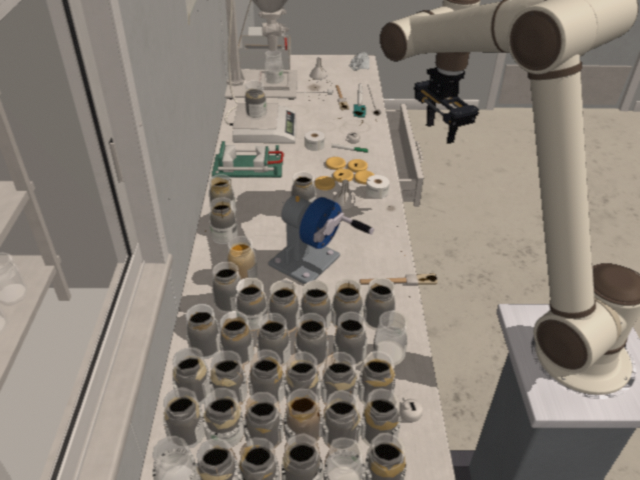

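View pics/top0.png

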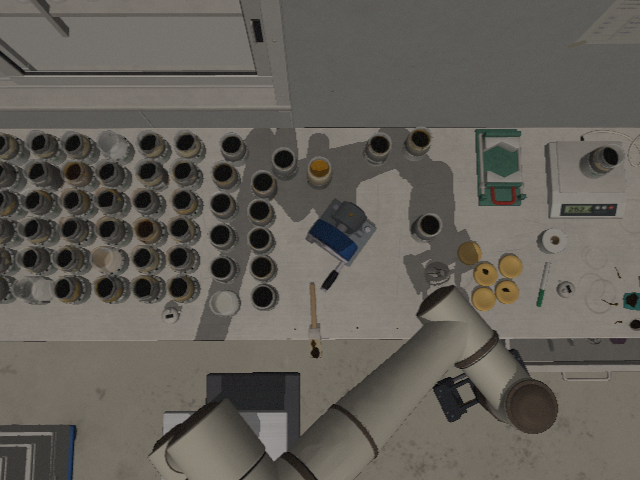

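The side view shows the rotor at about (320,222), with the grip at about (357,226). In the top view the rotor is at about (333,240), the grip at about (330,280) and the brush at about (314,320). I'll enlarge both.

```bash
python3 - <<'E'
import cv2
a=cv2.imread('pics/side0.png')[160:310,230:430]; b=cv2.imread('pics/top0.png')[180:340,260:460]
cv2.imwrite('pics/side0z.png',cv2.resize(a,None,fx=4,fy=4,interpolation=cv2.INTER_CUBIC))
cv2.imwrite('pics/top0z.png',cv2.resize(b,None,fx=3.7,fy=3.7,interpolation=cv2.INTER_CUBIC))
E
```

```text
(no output)
```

View pics/side0z.png

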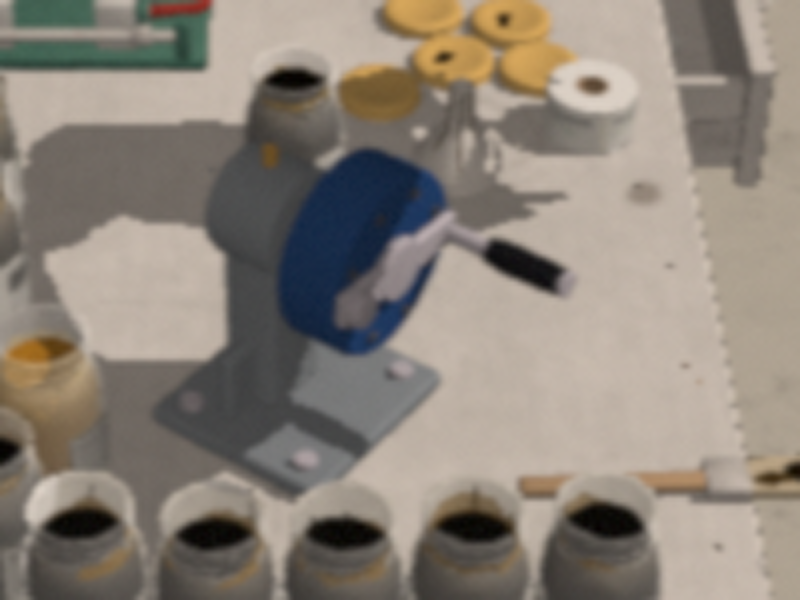

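View pics/top0z.png

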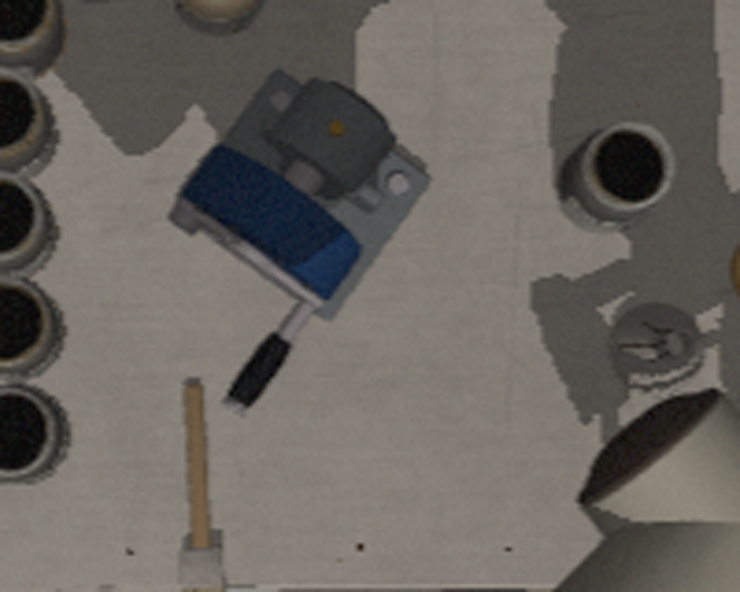

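```bash
python3 - <<'E'
from h import *
np.set_printoptions(precision=4,suppress=True)
C={};R={}
for n,box in(('side',(335,210,380,245)),('top',(315,260,345,300))):
    c=dict(np.load(f'pics/{n}0.png.npz'));C[n]=c
    im=c['image'].astype(int);x0,y0,x1,y1=box
    m=np.zeros(im.shape[:2],np.uint8);m[y0:y1,x0:x1]=(im[y0:y1,x0:x1].max(2)<62)
    k,l,s,ce=cv2.connectedComponentsWithStats(m);i=1+s[1:,4].argmax()
    ys,xs=np.where(l==i);p=np.c_[xs,ys].astype(float);g=p.mean(0)
    u=np.linalg.svd(p-g)[2][0];u*=np.sign(u[1]); t=(p-g)@u
    R[n]=(g,u,t.min()-.5,t.max()+.5); print(n,s[i],g,u,t.min(),t.max(),cv2.minAreaRect(p.astype(np.float32)))
    b=((im[...,2]>im[...,0]+40)&(im[...,2]>im[...,1]+20)).astype(np.uint8)
    k,l,s,ce=cv2.connectedComponentsWithStats(b);print('blue',[(s[j],ce[j]) for j in range(1,k) if s[j][4]>100])
P,e=tri(C['side'],R['side'][0],C['top'],R['top'][0]);print('centre',P,e)
# axis = intersection of planes
def nrm(n):
    g,u,a,b=R[n];return np.cross(ray(C[n],*(g+10*u))[1],ray(C[n],*(g-10*u))[1])
ax=np.cross(nrm('side'),nrm('top'));ax/=np.linalg.norm(ax);ax*=np.sign(ax[0]);print('axis',ax,np.degrees(np.arctan2(ax[1],ax[0])))
for j,w in((2,'min'),(3,'max')):
    A,e=tri(C['side'],R['side'][0]+R['side'][1]*R['side'][j],C['top'],R['top'][0]+R['top'][1]*R['top'][j]);print(w,A,e)
E
```

```text
side [351 221  19  11 111] [360.3333 225.7838] [0.9147 0.4042] -9.662088334315323 9.1209279666331 ((360.07733154296875, 225.7010498046875), (18.783905029296875, 6.092077732086182), 23.96249008178711)
blue [(array([301, 199,  40,  49, 895], dtype=int32), array([317.1073, 219.5341]))]
top [322 270  17  20 154] [329.7792 279.6234] [-0.5788  0.8155] -10.39600986505558 10.518012628257543 ((329.7837829589844, 279.7027282714844), (7.439848899841309, 20.924575805664062), 35.53767776489258)
blue [(array([339, 243,  18,  18, 147], dtype=int32), array([348.4218, 250.8435])), (array([ 68, 426,   5,  54, 140], dtype=int32), array([ 70.0714, 453.7214]))]
centre [ 0.4817 -0.2688  0.1496] 0.0012424249689226223
axis [ 0.8106 -0.5856 -0.002 ] -35.84357409276684
min [ 0.503  -0.2841  0.1496] 0.0013124445454388682
max [ 0.4611 -0.2535  0.1503] 0.002913432036319264
```

```bash
python3 - <<'E'
from h import *
np.set_printoptions(precision=4,suppress=True)
s=dict(np.load('pics/side0.png.npz'));t=dict(np.load('pics/top0.png.npz'))
a=np.array([.8106,-.5856,0]);a/=np.linalg.norm(a);b=np.array([-a[1],a[0],0])
P=np.array([.4817,-.2688,.1496])
A,e=tri(s,(230+269/4,160+155/4),t,(260+337/3.7,180+127/3.7));print('dot',A,e,(A-P)@a,(A-P)@b)
# axle from blue drum: bbox/ellipse outline in both views, candidate hub test
X=P+.05*b
for n,c in(('s',s),('t',t)):
    im=cv2.imread('pics/%s0.png'%{'s':'side','t':'top'}[n])
    for th in np.arange(0,360,6):
        for d,col in((61,(0,255,0)),(103,(0,255,255))):
            q=X+d/1000*a+.06*(np.cos(np.radians(th))*b+np.sin(np.radians(th))*np.array([0,0,1]))
            u,v=proj(c,q);im[int(round(v)),int(round(u))]=col
    o=(220,150) if n=='s' else (260,180)
    cv2.imwrite(f'pics/ov_{n}.png',cv2.resize(im[o[1]:o[1]+130,o[0]:o[0]+170],None,fx=4,fy=4,interpolation=0))
for n,c,g in(('side',s,(230,160)),('top',t,(260,180))): pass
# funnel, brush tip, jar
print('brush tip',plane(t,260+193/3.7,180+380/3.7,.01),'jar next',plane(t,263,297,.11),'funnel',plane(t,437,272,.07))
E
```

```text
dot [ 0.6324 -0.3189  0.1909] 4.371486717375182e-05 0.15148532741162585 0.047604495132344694
brush tip [ 0.4808 -0.2268  0.01  ] jar next [ 0.4415 -0.1057  0.11  ] funnel [ 0.5035 -0.5449  0.07  ]
```

```bash
python3 -c "
import cv2,numpy as np
a=cv2.imread('pics/ov_s.png');b=cv2.imread('pics/ov_t.png');cv2.imwrite('pics/ov.png',cv2.resize(np.vstack([a,b]),(490,600*1)) if 0 else np.hstack([cv2.resize(a,(400,306)),cv2.resize(b,(400,306))]))"
```

```text
(no output)
```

View pics/ov.png

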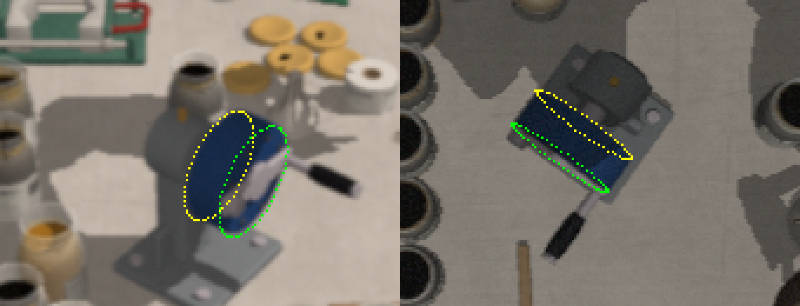

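The triangulated grip centre is (0.482,-0.269,0.150). It lies at axle height on the right side, and the sleeve reads about 52 mm long on a level axis. The projected drum outline and the stand dot confirm the axle about 50 mm to the left. Next is the approach, with the tool pointing down and leaning 20°.

```bash
cat >> h.py <<'E'
from scipy.spatial.transform import Rotation as Ro
np.set_printoptions(precision=4,suppress=True)
a=np.array([.8106,-.5856,0]);a/=np.linalg.norm(a);b=np.array([-a[1],a[0],0]);k=np.array([0,0,1.])
P=np.array([.4817,-.2688,.1500]); AX=P+.05*b
t=np.radians(20)
RT=np.c_[np.cos(t)*a+np.sin(t)*k,-np.cos(t)*k+np.sin(t)*a,b]
def tcp(G): return G+.008*RT[:,1]
def plan(p0,R0,p1,R1,calls,w=100):
    w_=Ro.from_matrix(R0.T@R1).as_rotvec();n=calls*5
    for c in range(calls):
        Rc=R0@Ro.from_rotvec(w_*c/calls).as_matrix()
        for i in range(1,6):
            print([*np.round(w_*i/n,4),*np.round(Rc.T@(p1-p0)*i/n*100,2),w])
        print()
E
python3 - <<'E'
from h import *
s=r.sense();G=P-.006*a+np.array([0,0,.11]);T=tcp(G);print(T,RT,np.linalg.norm(T-s['tcp_pos']))
plan(s['tcp_pos'],s['ee_rot'],T,RT,4)
E
```

```text
[ 0.4791 -0.2669  0.2525] [[ 0.7617  0.2772  0.5856]
 [-0.5503 -0.2003  0.8106]
 [ 0.342  -0.9397  0.    ]] 0.37630816977892384
[np.float64(-0.0092), np.float64(0.0518), np.float64(-0.0159), np.float64(1.64), np.float64(-0.1), np.float64(0.92), 100]
[np.float64(-0.0185), np.float64(0.1037), np.float64(-0.0318), np.float64(3.27), np.float64(-0.2), np.float64(1.85), 100]
[np.float64(-0.0277), np.float64(0.1555), np.float64(-0.0476), np.float64(4.91), np.float64(-0.29), np.float64(2.77), 100]
[np.float64(-0.0369), np.float64(0.2074), np.float64(-0.0635), np.float64(6.55), np.float64(-0.39), np.float64(3.69), 100]
[np.float64(-0.0461), np.float64(0.2592), np.float64(-0.0794), np.float64(8.18), np.float64(-0.49), np.float64(4.62), 100]

[np.float64(-0.0092), np.float64(0.0518), np.float64(-0.0159), np.float64(1.35), np.float64(-0.03), np.float64(1.31), 100]
[np.float64(-0.0185), np.float64(0.1037), np.float64(-0.0318), np.float64(2.7), np.float64(-0.06), np.float64(2.62), 100]
[np.float64(-0.0277), np.float64(0.1555), np.float64(-0.0476), np.float64(4.05), np.float64(-0.09), np.float64(3.
[... 784 characters left out ...]
592), np.float64(-0.0794), np.float64(4.85), np.float64(-0.03), np.float64(8.06), 100]

[np.float64(-0.0092), np.float64(0.0518), np.float64(-0.0159), np.float64(0.53), np.float64(-0.03), np.float64(1.81), 100]
[np.float64(-0.0185), np.float64(0.1037), np.float64(-0.0318), np.float64(1.05), np.float64(-0.05), np.float64(3.61), 100]
[np.float64(-0.0277), np.float64(0.1555), np.float64(-0.0476), np.float64(1.58), np.float64(-0.08), np.float64(5.42), 100]
[np.float64(-0.0369), np.float64(0.2074), np.float64(-0.0635), np.float64(2.1), np.float64(-0.1), np.float64(7.23), 100]
[np.float64(-0.0461), np.float64(0.2592), np.float64(-0.0794), np.float64(2.63), np.float64(-0.13), np.float64(9.03), 100]
```

Call:
{"method": "step_arm", "body": {
  "moves": [
    [[-0.009, 0.052, -0.016, 1.64, -0.1, 0.92, 100], [-0.018, 0.104, -0.032, 3.27, -0.2, 1.85, 100], [-0.028, 0.156, -0.048, 4.91, -0.29, 2.77, 100], [-0.037, 0.207, -0.064, 6.55, -0.39, 3.69, 100], [-0.046, 0.259, -0.079, 8.18, -0.49, 4.62, 100]]
  ]
}}

```text
time_s: 0.52
tcp_pos: [0.3123, -0.4934, 0.2379]
ee_rot: [[0.983, 0.089, -0.158], [0.161, -0.02, 0.987], [0.084, -0.996, -0.034]]
wrist_force: [0.0, 0.6, 0.6]
gripper_width: 0.999
```

Call:
{"method": "step_arm", "body": {
  "moves": [
    [[-0.009, 0.052, -0.016, 1.35, -0.03, 1.31, 100], [-0.018, 0.104, -0.032, 2.7, -0.06, 2.62, 100], [-0.028, 0.156, -0.048, 4.05, -0.09, 3.93, 100], [-0.037, 0.207, -0.064, 5.4, -0.12, 5.24, 100], [-0.046, 0.259, -0.079, 6.75, -0.15, 6.55, 100]]
  ]
}}

```text
time_s: 0.93
tcp_pos: [0.368, -0.4176, 0.2429]
ee_rot: [[0.98, 0.168, 0.103], [-0.094, -0.064, 0.994], [0.174, -0.984, -0.047]]
wrist_force: [-0.0, 0.5, 0.1]
gripper_width: 1.001
```

Call:
{"method": "step_arm", "body": {
  "moves": [
    [[-0.009, 0.052, -0.016, 0.97, -0.01, 1.61, 100], [-0.018, 0.104, -0.032, 1.94, -0.01, 3.22, 100], [-0.028, 0.156, -0.048, 2.91, -0.02, 4.84, 100], [-0.037, 0.207, -0.064, 3.88, -0.02, 6.45, 100], [-0.046, 0.259, -0.079, 4.85, -0.03, 8.06, 100]]
  ]
}}

```text
time_s: 1.35
tcp_pos: [0.4235, -0.3419, 0.2478]
ee_rot: [[0.904, 0.233, 0.358], [-0.337, -0.126, 0.933], [0.262, -0.964, -0.035]]
wrist_force: [0.2, -0.1, 1.1]
gripper_width: 0.998
```

Call:
{"method": "step_arm", "body": {
  "moves": [
    [[-0.009, 0.052, -0.016, 0.53, -0.03, 1.81, 100], [-0.018, 0.104, -0.032, 1.05, -0.05, 3.61, 100], [-0.028, 0.156, -0.048, 1.58, -0.08, 5.42, 100], [-0.037, 0.207, -0.064, 2.1, -0.1, 7.23, 100], [-0.046, 0.259, -0.079, 2.63, -0.13, 9.03, 100]]
  ]
}}

```text
time_s: 1.77
tcp_pos: [0.479, -0.2661, 0.2528]
ee_rot: [[0.761, 0.277, 0.587], [-0.551, -0.201, 0.81], [0.342, -0.94, -0.001]]
wrist_force: [0.6, 0.7, -0.6]
gripper_width: 1.002
```

```bash
python3 - <<'E'
from h import *
s=r.sense();print(s)
G=P-.006*a
print('err',RT.T@(s['tcp_pos']-tcp(G+[0,0,.11])),Ro.from_matrix(s['ee_rot'].T@RT).as_rotvec())
R=s['ee_rot'];print((R.T@(tcp(G)-s['tcp_pos']))*100)
snap('side','side1.png');snap('top','top1.png')
E
```

```text
{'time_s': 1.7667, 'joints': array([  -7.2849,    4.3905,  -28.2552,   14.6686,  -40.5739, -128.3951]), 'joint_velocities': array([ 30.9322,  -1.3962, -13.8937,  33.2523,  10.9733, -91.0832]), 'effort': array([ -2.1121, -22.5422,  18.3705,   3.2624,   0.3764,   1.0775]), 'tcp_pos': array([ 0.479 , -0.2661,  0.2528]), 'ee_rot': array([[ 0.761 ,  0.2768,  0.5867],
       [-0.551 , -0.2014,  0.8098],
       [ 0.3424, -0.9396, -0.0008]]), 'wrist_force': array([ 0.5551,  0.7411, -0.6053]), 'moment': array([ 0.3703,  0.5184, -0.02  ]), 'gripper_width': 1.0019128101411459}
err [-0.0003 -0.0004  0.0006] [ 0.0012 -0.001   0.0004]
[-3.7338 10.3778 -0.0507]
```

View pics/side1.png

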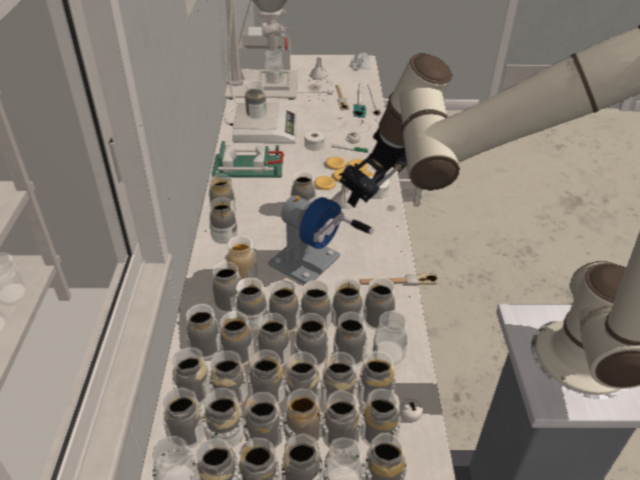

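View pics/top1.png

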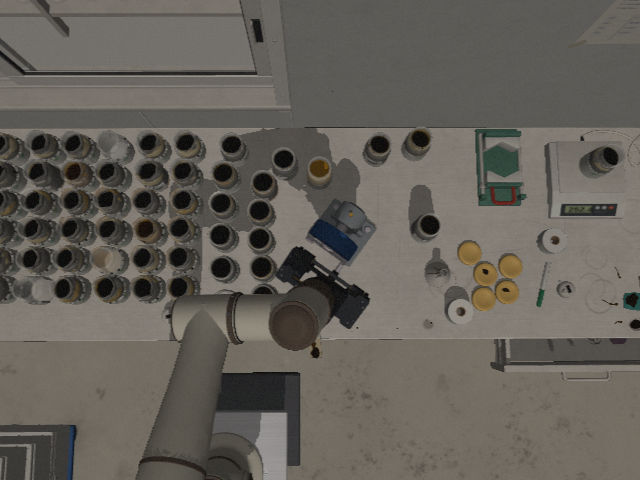

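The side view shows the gripper over the grip, with the fingers around (355,185) and the grip at (357,226). The top view shows the jaws straddling the crank line near (322,283). The path down is clear.

Call:
{"method": "step_arm", "body": {
  "moves": [
    [[0, 0, 0, -0.8, 2.2, 0, 100], [0, 0, 0, -1.6, 4.4, 0, 100], [0, 0, 0, -2.4, 6.6, 0, 100], [0, 0, 0, -3.1, 8.7, -0.05, 100], [0, 0, 0, -3.73, 10.38, -0.05, 100]]
  ]
}}

```text
time_s: 2.28
tcp_pos: [0.4781, -0.2681, 0.141]
ee_rot: [[0.763, 0.275, 0.585], [-0.549, -0.2, 0.811], [0.34, -0.94, -0.002]]
wrist_force: [1.1, 0.5, -1.0]
gripper_width: 1.004
```

```bash
python3 - <<'E'
from h import *
s=r.sense();G=P-.006*a
print(s['wrist_force'],s['moment'],'err mm',1000*RT.T@(s['tcp_pos']-tcp(G)),s['joints'])
snap('side','side2.png');c=snap('top','top2.png')
i=cv2.imread('pics/side2.png')[150:280,270:430];cv2.imwrite('pics/s2z.png',cv2.resize(i,None,fx=4.5,fy=4.5,interpolation=2))
E
```

```text
[ 1.0753  0.4546 -1.0304] [0.3429 0.5112 0.0073] err mm [-0.615   1.4059 -1.559 ] [  -8.9866   11.7698  -41.0915   25.4142  -21.1707 -139.2814]
```

View pics/s2z.png

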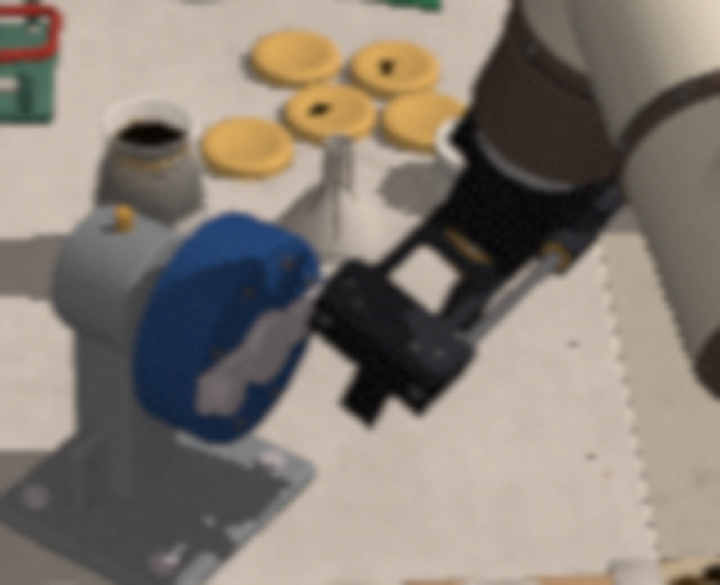

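The jaws straddle the sleeve, whose end shows at about (365,405) in the zoom. J5 is already at -21°, close to its -9° stop, so I'll straighten the tool to a 5° lean, turning about the grasp point.

```bash
sed -i 's/^t=np.radians(20)/t=np.radians(5)/' h.py; python3 - <<'E'
from h import *
s=r.sense();G=P-.006*a;R=s['ee_rot']
w=Ro.from_matrix(R.T@RT).as_rotvec();d=R.T@(tcp(G)-s['tcp_pos'])*100
print(w,d)
E
```

```text
[0.0053 0.0013 0.2543] [ 0.091  -0.285   0.3041]
```

Call:
{"method": "step_arm", "body": {
  "moves": [
    [[0.001, 0, 0.05, 0, -0.05, 0.05, 100], [0.002, 0, 0.1, 0.02, -0.1, 0.1, 100], [0.003, 0, 0.15, 0.04, -0.15, 0.15, 100], [0.004, 0, 0.2, 0.06, -0.2, 0.2, 100], [0.005, 0.001, 0.255, 0.08, -0.25, 0.2, 100]]
  ]
}}

```text
time_s: 2.8
tcp_pos: [0.481, -0.2659, 0.1472]
ee_rot: [[0.808, 0.08, 0.583], [-0.581, -0.049, 0.812], [0.094, -0.996, 0.007]]
wrist_force: [0.4, 0.1, 0.0]
gripper_width: 0.998
```

```bash
python3 - <<'E'
from h import *
s=r.sense();G=P-.006*a
print(s['wrist_force'],s['moment'],'err mm',1000*RT.T@(s['tcp_pos']-tcp(G)),s['joints'],s['joint_velocities'],Ro.from_matrix(s['ee_rot'].T@RT).as_rotvec())
E
```

```text
[0.3734 0.0948 0.0237] [ 0.0397  0.1637 -0.004 ] err mm [ 3.5094 -4.9067  1.9706] [ -10.9808   16.9244  -22.06      2.6334  -46.0056 -116.4798] [ -9.6571  15.5691  39.0061 -29.5925 -56.5135  30.9759] [-0.0069  0.002   0.0064]
```

Call:
{"method": "step_arm", "body": {
  "moves": [
    [[0, 0, 0, 0, 0, 0, 100], [0, 0, 0, 0, 0, 0, 80], [0, 0, 0, 0, 0, 0, 70], [0, 0, 0, 0, 0, 0, 60], [0, 0, 0, 0, 0, 0, 50]]
  ]
}}

```text
time_s: 3.22
tcp_pos: [0.4793, -0.2659, 0.1454]
ee_rot: [[0.808, 0.078, 0.584], [-0.582, -0.052, 0.812], [0.094, -0.996, 0.004]]
wrist_force: [0.3, 0.4, 0.0]
gripper_width: 0.777
```

```bash
python3 - <<'E'
from h import *
s=r.sense();G=P-.006*a
print(s['wrist_force'],s['moment'],'err mm',1000*RT.T@(s['tcp_pos']-tcp(G)),s['joints'],s['gripper_width'],Ro.from_matrix(s['ee_rot'].T@RT).as_rotvec())
E
```

```text
[0.262  0.3815 0.0284] [ 0.0264  0.0864 -0.0307] err mm [ 1.9631 -3.2193  0.9111] [ -10.9244   16.9081  -22.499     2.9005  -45.6416 -116.7748] 0.777022949826797 [-0.0038  0.0013  0.0069]
```

Call:
{"method": "step_arm", "body": {
  "moves": [
    [[-0.002, 0, 0.003, -0.1, 0.1, -0.05, 0], [-0.004, 0, 0.007, -0.2, 0.3, -0.1, 0], [-0.004, 0, 0.007, -0.2, 0.3, -0.1, 0], [-0.004, 0, 0.007, -0.2, 0.3, -0.1, 0], [-0.004, 0, 0.007, -0.2, 0.3, -0.1, 0]]
  ]
}}

```text
time_s: 3.63
tcp_pos: [0.4781, -0.266, 0.1421]
ee_rot: [[0.808, 0.07, 0.585], [-0.583, -0.051, 0.811], [0.087, -0.996, -0.0]]
wrist_force: [0.1, -0.8, 0.0]
gripper_width: 0.402
```

Call:
{"method": "step_arm", "body": {
  "moves": [
    [[0, 0, 0, 0, 0, 0, 0], [0, 0, 0, 0, 0, 0, 0], [0, 0, 0, 0, 0, 0, 0], [0, 0, 0, 0, 0, 0, 0], [0, 0, 0, 0, 0, 0, 0]]
  ]
}}

```text
time_s: 4.05
tcp_pos: [0.4776, -0.2667, 0.1422]
ee_rot: [[0.808, 0.07, 0.585], [-0.583, -0.052, 0.811], [0.087, -0.996, -0.001]]
wrist_force: [-1.7, -5.4, 0.2]
gripper_width: 0.223
```

```bash
python3 - <<'E'
from h import *
s=r.sense();G=P-.006*a
print(s['wrist_force'],s['moment'],'err mm',1000*RT.T@(s['tcp_pos']-tcp(G)),s['tcp_pos'],s['joints'],s['gripper_width'],Ro.from_matrix(s['ee_rot'].T@RT).as_rotvec())
E
```

```text
[-1.6958 -5.3707  0.2033] [-1.4534  0.6714 -0.1253] err mm [ 0.7687 -0.1436 -0.6642] [ 0.4776 -0.2667  0.1422] [ -10.9928   17.2174  -22.5923    3.0139  -45.7416 -116.8261] 0.22272676451851414 [ 0.0013  0.0009 -0.0004]
```

The grip is held: the opening is 0.223, or 19.4 mm, and the sleeve is 20 mm. I'll compute rows for carrying it over the top in 15° calls.

```bash
cat >> h.py <<'E'
def arc(f0,f1,step=15,r=5.0,off=(0,0)):
    n=int(round(abs(f1-f0)/step));sg=np.sign(f1-f0)
    for c in range(n):
        o=np.radians(f0+sg*step*c);L=[]
        for i in range(1,6):
            q=o+sg*np.radians(step)*i/5
            d=r*(np.sin(q)-np.sin(o))*b+r*(np.cos(q)-np.cos(o))*k
            L.append([0,0,0,*[float(x) for x in np.round(RT.T@d,2)],0])
        print(round(np.degrees(o)),'->',round(np.degrees(o)+sg*step),L)
E
python3 -c "
from h import *
arc(-90,90)"
```

```text
-90 -> -75 [[0, 0, 0, 0.02, -0.26, 0.01, 0], [0, 0, 0, 0.05, -0.52, 0.03, 0], [0, 0, 0, 0.07, -0.78, 0.06, 0], [0, 0, 0, 0.09, -1.04, 0.11, 0], [0, 0, 0, 0.11, -1.29, 0.17, 0]]
-75 -> -60 [[0, 0, 0, 0.02, -0.25, 0.07, 0], [0, 0, 0, 0.04, -0.5, 0.16, 0], [0, 0, 0, 0.06, -0.74, 0.26, 0], [0, 0, 0, 0.09, -0.97, 0.37, 0], [0, 0, 0, 0.11, -1.2, 0.5, 0]]
-60 -> -45 [[0, 0, 0, 0.02, -0.22, 0.14, 0], [0, 0, 0, 0.04, -0.44, 0.29, 0], [0, 0, 0, 0.06, -0.64, 0.44, 0], [0, 0, 0, 0.07, -0.84, 0.61, 0], [0, 0, 0, 0.09, -1.03, 0.79, 0]]
-45 -> -30 [[0, 0, 0, 0.02, -0.18, 0.19, 0], [0, 0, 0, 0.03, -0.35, 0.39, 0], [0, 0, 0, 0.04, -0.51, 0.6, 0], [0, 0, 0, 0.06, -0.66, 0.81, 0], [0, 0, 0, 0.07, -0.79, 1.04, 0]]
-30 -> -15 [[0, 0, 0, 0.01, -0.12, 0.23, 0], [0, 0, 0, 0.02, -0.24, 0.47, 0], [0, 0, 0, 0.03, -0.34, 0.71, 0], [0, 0, 0, 0.04, -0.42, 0.95, 0], [0, 0, 0, 0.04, -0.5, 1.21, 0]]
-15 -> 0 [[0, 0, 0, 0.01, -0.06, 0.25, 0], [0, 0, 0, 0.01, -0.11, 0.51, 0], [0, 0, 0, 0.01, -0.14, 0.77, 0], [0, 0, 0, 0.01, -0.16, 1.03, 0], [0, 0, 0, 0.01, -0.17, 1.29, 0]]
0 -> 15 [[0, 0, 0, -0.0, 0.01, 0.26, 0], [0, 
[... 297 characters left out ...]
]]
30 -> 45 [[0, 0, 0, -0.01, 0.14, 0.22, 0], [0, 0, 0, -0.02, 0.28, 0.44, 0], [0, 0, 0, -0.04, 0.44, 0.65, 0], [0, 0, 0, -0.05, 0.61, 0.85, 0], [0, 0, 0, -0.07, 0.79, 1.04, 0]]
45 -> 60 [[0, 0, 0, -0.02, 0.19, 0.18, 0], [0, 0, 0, -0.03, 0.39, 0.35, 0], [0, 0, 0, -0.05, 0.59, 0.51, 0], [0, 0, 0, -0.07, 0.81, 0.66, 0], [0, 0, 0, -0.09, 1.03, 0.79, 0]]
60 -> 75 [[0, 0, 0, -0.02, 0.23, 0.12, 0], [0, 0, 0, -0.04, 0.46, 0.24, 0], [0, 0, 0, -0.06, 0.71, 0.34, 0], [0, 0, 0, -0.08, 0.95, 0.43, 0], [0, 0, 0, -0.11, 1.2, 0.5, 0]]
75 -> 90 [[0, 0, 0, -0.02, 0.25, 0.06, 0], [0, 0, 0, -0.04, 0.51, 0.11, 0], [0, 0, 0, -0.07, 0.77, 0.14, 0], [0, 0, 0, -0.09, 1.03, 0.16, 0], [0, 0, 0, -0.11, 1.29, 0.17, 0]]
```

Call:
{"method": "step_arm", "body": {
  "moves": [
    [[0, 0, 0, 0.02, -0.26, -0.01, 0], [0, 0, 0, 0.05, -0.52, -0.01, 0], [0, 0, 0, 0.07, -0.78, 0.01, 0], [0, 0, 0, 0.09, -1.04, 0.06, 0], [0, 0, 0, 0.11, -1.29, 0.12, 0]]
  ]
}}

```text
time_s: 4.47
tcp_pos: [0.478, -0.2661, 0.1542]
ee_rot: [[0.808, 0.068, 0.585], [-0.583, -0.052, 0.811], [0.086, -0.996, -0.002]]
wrist_force: [-0.6, -8.4, -5.3]
gripper_width: 0.219
```

```bash
cat >> h.py <<'E'
def st():
    s=r.sense();g=s['tcp_pos']-.008*s['ee_rot'][:,1]-AX;f=s['wrist_force']
    B,K=g@b,g@k;ph=np.degrees(np.arctan2(B,K));T=np.array([np.cos(np.radians(ph)),-np.sin(np.radians(ph))]);N=np.array([np.sin(np.radians(ph)),np.cos(np.radians(ph))])
    F=np.array([f@b,f@k]);w=s['joint_velocities']
    print(round(s['time_s'],2),'phi %.1f rad %.2fmm along %.1f  Ftan %.2f Frad %.2f Fax %.2f'%(ph,np.hypot(B,K)*1000,g@a*1000,F@T,F@N,f@a),'M',s['moment'],s['gripper_width'],s['joints'][3:])
E
python3 -c "
from h import *
st()"
```

```text
4.47 phi -76.3 rad 51.42mm along -5.3  Ftan -6.85 Frad 5.75 Fax 4.41 M [-2.6044  0.392  -0.1811] 0.21864207653356124 [   2.9661  -47.5106 -116.836 ]
```

Call:
{"method": "step_arm", "body": {
  "moves": [
    [[0, 0, 0, 0.02, -0.25, 0.04, 0], [0, 0, 0, 0.04, -0.5, 0.12, 0], [0, 0, 0, 0.06, -0.74, 0.21, 0], [0, 0, 0, 0.09, -0.97, 0.32, 0], [0, 0, 0, 0.11, -1.2, 0.45, 0]]
  ]
}}

```text
time_s: 4.88
tcp_pos: [0.4803, -0.2629, 0.1665]
ee_rot: [[0.808, 0.068, 0.585], [-0.583, -0.053, 0.811], [0.086, -0.996, -0.003]]
wrist_force: [-2.1, -10.2, -3.7]
gripper_width: 0.22
```

Call:
{"method": "step_arm", "body": {
  "moves": [
    [[0, 0, 0, 0.02, -0.22, 0.14, 0], [0, 0, 0, 0.04, -0.44, 0.29, 0], [0, 0, 0, 0.06, -0.64, 0.44, 0], [0, 0, 0, 0.07, -0.84, 0.61, 0], [0, 0, 0, 0.09, -1.03, 0.79, 0]]
  ]
}}

```text
time_s: 5.3
tcp_pos: [0.4844, -0.2572, 0.1774]
ee_rot: [[0.808, 0.067, 0.585], [-0.583, -0.054, 0.811], [0.086, -0.996, -0.005]]
wrist_force: [-4.0, -13.2, -1.4]
gripper_width: 0.217
```

```bash
python3 -c "
from h import *
st()"
```

```text
5.3 phi -47.8 rad 52.67mm along -5.3  Ftan -9.86 Frad 8.74 Fax 4.49 M [-3.6732  1.3168 -0.3421] 0.216777510011759 [   3.1118  -50.8733 -118.0006]
```

```bash
cat > fit.py <<'E'
from h import *
from scipy.optimize import least_squares
import sys
D=[l.split() for l in open('log.txt')]
X=np.array(D,float);g=X[:,1:4]-.008*RT[:,1]-AX
B=g@b*1000;K=g@k*1000;f=X[:,4:7]
o=least_squares(lambda c:np.hypot(B-c[0],K-c[1])-50,[0,0]);c=o.x
print('centre off mm',c,'res',o.fun)
ph=np.arctan2(B-c[0],K-c[1]);Fb=f@b;Fk=f@k
Ft=Fb*np.cos(ph)-Fk*np.sin(ph);Fr=Fb*np.sin(ph)+Fk*np.cos(ph)
dr=np.sign(np.gradient(ph)) 
for i in range(len(X)): print(X[i,0],'phi %.1f Ft %.2f Fr %.2f Fax %.2f'%(np.degrees(ph[i]),Ft[i],Fr[i],f[i]@a))
E
cat > log.txt <<'E'
4.05 .4776 -.2667 .1422 -1.7 -5.4 0.2
4.47 .4780 -.2661 .1542 -.6 -8.4 -5.3
4.88 .4803 -.2629 .1665 -2.1 -10.2 -3.7
5.3 .4844 -.2572 .1774 -4 -13.2 -1.4
E
python3 fit.py
```

```text
centre off mm [-0.7951  3.15  ] res [-0.0075  0.0032  0.0138 -0.0107]
4.05 phi -93.4 Ft 0.52 Fr 5.35 Fax 1.78
4.47 phi -79.6 Ft -6.50 Fr 6.09 Fax 4.43
4.88 phi -64.8 Ft -7.40 Fr 7.01 Fax 4.27
5.3 phi -49.9 Ft -9.48 Fr 9.07 Fax 4.49
```

```bash
cat >> h.py <<'E'
def arc2(cur,c,f0,f1,step=15,r=50.,blend=5):
    cur=np.array(cur,float);n=int(round(abs(f1-f0)/step));sg=np.sign(f1-f0)
    for j in range(n):
        L=[]
        s0=c+r*np.array([np.sin(np.radians(f0+sg*step*j)),np.cos(np.radians(f0+sg*step*j))]);e=cur-s0
        for i in range(1,6):
            q=np.radians(f0+sg*step*(j+i/5))
            p=c+r*np.array([np.sin(q),np.cos(q)])+e*(1-i/5)
            d=(p[0]-cur[0])*b+(p[1]-cur[1])*k
            L.append([0,0,0,*[float(x)+0. for x in np.round(RT.T@d/10,2)],0])
        dd=RT@np.array(L[-1][3:6])*10;cur=cur+[dd@b,dd@k]
        print('to',f0+sg*step*(j+1),L,'cur',np.round(cur,2))
E
python3 -c "
from h import *
arc2([-36.5,35.3],np.array([-.8,3.15]),-48,90+12,15)"
```

```text
to -33 [[0, 0, 0, 0.02, -0.22, 0.15, 0], [0, 0, 0, 0.04, -0.42, 0.31, 0], [0, 0, 0, 0.05, -0.62, 0.48, 0], [0, 0, 0, 0.07, -0.8, 0.66, 0], [0, 0, 0, 0.09, -0.97, 0.85, 0]] cur [-28.    45.04]
to -18 [[0, 0, 0, 0.01, -0.14, 0.22, 0], [0, 0, 0, 0.02, -0.26, 0.45, 0], [0, 0, 0, 0.03, -0.38, 0.69, 0], [0, 0, 0, 0.04, -0.48, 0.93, 0], [0, 0, 0, 0.05, -0.56, 1.17, 0]] cur [-16.3   50.66]
to -3 [[0, 0, 0, 0.01, -0.07, 0.25, 0], [0, 0, 0, 0.01, -0.14, 0.51, 0], [0, 0, 0, 0.02, -0.18, 0.77, 0], [0, 0, 0, 0.02, -0.22, 1.03, 0], [0, 0, 0, 0.02, -0.24, 1.29, 0]] cur [-3.4  53.07]
to 12 [[0, 0, 0, 0.0, -0.01, 0.26, 0], [0, 0, 0, 0.0, 0.0, 0.52, 0], [0, 0, 0, 0.0, 0.02, 0.78, 0], [0, 0, 0, 0.0, 0.05, 1.04, 0], [0, 0, 0, -0.01, 0.1, 1.3, 0]] cur [ 9.6  52.07]
to 27 [[0, 0, 0, -0.01, 0.06, 0.25, 0], [0, 0, 0, -0.01, 0.14, 0.51, 0], [0, 0, 0, -0.02, 0.22, 0.75, 0], [0, 0, 0, -0.03, 0.32, 0.99, 0], [0, 0, 0, -0.04, 0.44, 1.23, 0]] cur [21.9  47.65]
to 42 [[0, 0, 0, -0.01, 0.12, 0.23, 0], [0, 0, 0, -0.02, 0.26, 0.45, 0], [0, 0, 0, -0.04, 0.41, 0.67, 0], [0, 0, 0, -0.05, 0.56, 0.88, 0], [0, 0, 0, -0.06, 0.73, 1.08, 0]] cur [32.7  40.32]
to 57 [[0, 0, 0, -0.02, 0.18, 0.19, 0], [0, 0, 0, -0.03, 0.37, 0.37, 0], [0, 0, 0, -0.05, 0.57, 0.54, 0], [0, 0, 0, -0.07, 0.78, 0.7, 0], [0, 0, 0, -0.09, 0.99, 0.84, 0]] cur [41.1  30.38]
to 72 [[0, 0, 0, -0.02, 0.22, 0.14, 0], [0, 0, 0, -0.04, 0.45, 0.26, 0], [0, 0, 0, -0.06, 0.69, 0.38, 0], [0, 0, 0, -0.08, 0.93, 0.48, 0], [0, 0, 0, -0.1, 1.17, 0.57, 0]] cur [46.8  18.64]
to 87 [[0, 0, 0, -0.02, 0.25, 0.07, 0], [0, 0, 0, -0.04, 0.51, 0.13, 0], [0, 0, 0, -0.07, 0.76, 0.18, 0], [0, 0, 0, -0.09, 1.02, 0.21, 0], [0, 0, 0, -0.11, 1.28, 0.23, 0]] cur [49.1   5.79]
to 102 [[0, 0, 0, -0.02, 0.26, 0.01, 0], [0, 0, 0, -0.05, 0.52, 0.0, 0], [0, 0, 0, -0.07, 0.78, -0.02, 0], [0, 0, 0, -0.09, 1.04, -0.05, 0], [0, 0, 0, -0.11, 1.3, -0.1, 0]] cur [48.1  -7.25]
```

Call:
{"method": "step_arm", "body": {
  "moves": [
    [[0, 0, 0, 0.02, -0.22, 0.15, 0], [0, 0, 0, 0.04, -0.42, 0.31, 0], [0, 0, 0, 0.05, -0.62, 0.48, 0], [0, 0, 0, 0.07, -0.8, 0.66, 0], [0, 0, 0, 0.09, -0.97, 0.85, 0]]
  ]
}}

```text
time_s: 5.72
tcp_pos: [0.4901, -0.2495, 0.1864]
ee_rot: [[0.808, 0.068, 0.586], [-0.583, -0.053, 0.811], [0.086, -0.996, -0.003]]
wrist_force: [-0.4, -10.4, -6.0]
gripper_width: 0.215
```

Call:
{"method": "step_arm", "body": {
  "moves": [
    [[0, 0, 0, 0.01, -0.14, 0.22, 0], [0, 0, 0, 0.02, -0.26, 0.45, 0], [0, 0, 0, 0.03, -0.38, 0.69, 0], [0, 0, 0, 0.04, -0.48, 0.93, 0], [0, 0, 0, 0.05, -0.56, 1.17, 0]]
  ]
}}

```text
time_s: 6.13
tcp_pos: [0.4968, -0.2403, 0.1923]
ee_rot: [[0.808, 0.067, 0.585], [-0.583, -0.053, 0.811], [0.086, -0.996, -0.004]]
wrist_force: [-1.5, -10.7, -2.8]
gripper_width: 0.223
```

Call:
{"method": "step_arm", "body": {
  "moves": [
    [[0, 0, 0, 0.01, -0.07, 0.25, 0], [0, 0, 0, 0.01, -0.14, 0.51, 0], [0, 0, 0, 0.02, -0.18, 0.77, 0], [0, 0, 0, 0.02, -0.22, 1.03, 0], [0, 0, 0, 0.02, -0.24, 1.29, 0]]
  ]
}}

```text
time_s: 6.55
tcp_pos: [0.5042, -0.2302, 0.1952]
ee_rot: [[0.808, 0.067, 0.585], [-0.583, -0.054, 0.811], [0.086, -0.996, -0.004]]
wrist_force: [-2.8, -11.1, -1.0]
gripper_width: 0.219
```

```bash
python3 -c "
from h import *
st()"
```

```text
6.55 phi -5.9 rad 53.45mm along -5.1  Ftan -10.65 Frad 0.06 Fax 4.26 M [-3.2023  0.9195 -0.26  ] 0.2194912820027609 [   3.2966  -53.5852 -121.3523]
```

Tracking is good and the radial force has dropped to about 0, so I'll continue.

Call:
{"method": "step_arm", "body": {
  "moves": [
    [[0, 0, 0, 0.0, -0.01, 0.26, 0], [0, 0, 0, 0.0, 0.0, 0.52, 0], [0, 0, 0, 0.0, 0.02, 0.78, 0], [0, 0, 0, 0.0, 0.05, 1.04, 0], [0, 0, 0, -0.01, 0.1, 1.3, 0]]
  ]
}}

```text
time_s: 6.97
tcp_pos: [0.5118, -0.2198, 0.1947]
ee_rot: [[0.808, 0.068, 0.585], [-0.583, -0.054, 0.811], [0.087, -0.996, -0.005]]
wrist_force: [-3.3, -10.2, 1.3]
gripper_width: 0.223
```

Call:
{"method": "step_arm", "body": {
  "moves": [
    [[0, 0, 0, -0.01, 0.06, 0.25, 0], [0, 0, 0, -0.01, 0.14, 0.51, 0], [0, 0, 0, -0.02, 0.22, 0.75, 0], [0, 0, 0, -0.03, 0.32, 0.99, 0], [0, 0, 0, -0.04, 0.44, 1.23, 0]]
  ]
}}

```text
time_s: 7.38
tcp_pos: [0.5192, -0.2097, 0.1909]
ee_rot: [[0.808, 0.069, 0.585], [-0.583, -0.054, 0.811], [0.087, -0.996, -0.004]]
wrist_force: [-4.6, -7.8, 4.5]
gripper_width: 0.219
```

Call:
{"method": "step_arm", "body": {
  "moves": [
    [[0, 0, 0, -0.01, 0.12, 0.23, 0], [0, 0, 0, -0.02, 0.26, 0.45, 0], [0, 0, 0, -0.04, 0.41, 0.67, 0], [0, 0, 0, -0.05, 0.56, 0.88, 0], [0, 0, 0, -0.06, 0.73, 1.08, 0]]
  ]
}}

```text
time_s: 7.8
tcp_pos: [0.5258, -0.2006, 0.1838]
ee_rot: [[0.808, 0.069, 0.585], [-0.583, -0.054, 0.811], [0.088, -0.996, -0.003]]
wrist_force: [-4.7, -6.8, 6.2]
gripper_width: 0.22
```

Call:
{"method": "step_arm", "body": {
  "moves": [
    [[0, 0, 0, -0.02, 0.18, 0.19, 0], [0, 0, 0, -0.03, 0.37, 0.37, 0], [0, 0, 0, -0.05, 0.57, 0.54, 0], [0, 0, 0, -0.07, 0.78, 0.7, 0], [0, 0, 0, -0.09, 0.99, 0.84, 0]]
  ]
}}

```text
time_s: 8.22
tcp_pos: [0.5312, -0.1934, 0.1741]
ee_rot: [[0.808, 0.07, 0.585], [-0.582, -0.053, 0.811], [0.088, -0.996, -0.002]]
wrist_force: [-4.3, -5.9, 6.1]
gripper_width: 0.219
```

```bash
python3 -c "
from h import *
st()"
```

```text
8.22 phi 51.4 rad 51.37mm along -4.8  Ftan -9.35 Frad -1.91 Fax -0.02 M [-1.6297  1.0681 -0.1542] 0.21887372713902828 [   3.7569  -51.0203 -126.0231]
```

Call:
{"method": "step_arm", "body": {
  "moves": [
    [[0, 0, 0, -0.02, 0.22, 0.14, 0], [0, 0, 0, -0.04, 0.45, 0.26, 0], [0, 0, 0, -0.06, 0.69, 0.38, 0], [0, 0, 0, -0.08, 0.93, 0.48, 0], [0, 0, 0, -0.1, 1.17, 0.57, 0]]
  ]
}}

```text
time_s: 8.63
tcp_pos: [0.5348, -0.1884, 0.1624]
ee_rot: [[0.808, 0.071, 0.585], [-0.582, -0.053, 0.811], [0.089, -0.996, -0.001]]
wrist_force: [-3.1, -4.2, 5.3]
gripper_width: 0.221
```

Call:
{"method": "step_arm", "body": {
  "moves": [
    [[0, 0, 0, -0.02, 0.25, 0.07, 0], [0, 0, 0, -0.04, 0.51, 0.13, 0], [0, 0, 0, -0.07, 0.76, 0.18, 0], [0, 0, 0, -0.09, 1.02, 0.21, 0], [0, 0, 0, -0.11, 1.28, 0.23, 0]]
  ]
}}

```text
time_s: 9.05
tcp_pos: [0.5364, -0.1862, 0.1495]
ee_rot: [[0.808, 0.072, 0.585], [-0.582, -0.052, 0.811], [0.089, -0.996, -0.001]]
wrist_force: [-2.3, -3.4, 5.4]
gripper_width: 0.214
```

Call:
{"method": "step_arm", "body": {
  "moves": [
    [[0, 0, 0, -0.02, 0.26, 0.01, 0], [0, 0, 0, -0.05, 0.52, 0.0, 0], [0, 0, 0, -0.07, 0.78, -0.02, 0], [0, 0, 0, -0.09, 1.04, -0.05, 0], [0, 0, 0, -0.11, 1.3, -0.1, 0]]
  ]
}}

```text
time_s: 9.47
tcp_pos: [0.5361, -0.1867, 0.1363]
ee_rot: [[0.808, 0.072, 0.585], [-0.582, -0.052, 0.811], [0.089, -0.996, 0.0]]
wrist_force: [-2.7, -1.7, 5.1]
gripper_width: 0.221
```

```bash
cat >> log.txt <<'E'
5.72 .4901 -.2495 .1864 -.4 -10.4 -6.0
6.13 .4968 -.2403 .1923 -1.5 -10.7 -2.8
6.55 .5042 -.2302 .1952 -2.8 -11.1 -1.0
6.97 .5118 -.2198 .1947 -3.3 -10.2 1.3
7.38 .5192 -.2097 .1909 -4.6 -7.8 4.5
7.8 .5258 -.2006 .1838 -4.7 -6.8 6.2
8.22 .5312 -.1934 .1741 -4.3 -5.9 6.1
E
python3 fit.py; python3 -c "
from h import *
st()"
```

```text
centre off mm [-0.7742  3.3265] res [ 0.0242 -0.0078 -0.0423 -0.1083  0.0605  0.0228  0.0698  0.0067  0.002
 -0.0567 -0.0261]
4.05 phi -93.6 Ft 0.54 Fr 5.35 Fax 1.78
4.47 phi -79.8 Ft -6.48 Fr 6.11 Fax 4.43
4.88 phi -65.0 Ft -7.37 Fr 7.04 Fax 4.27
5.3 phi -50.0 Ft -9.45 Fr 9.10 Fax 4.49
5.72 phi -34.9 Ft -10.54 Fr 0.04 Fax 5.77
6.13 phi -20.2 Ft -9.93 Fr 0.67 Fax 5.05
6.55 phi -5.5 Ft -10.68 Fr 0.02 Fax 4.23
6.97 phi 9.3 Ft -10.28 Fr -0.37 Fax 3.30
7.38 phi 24.4 Ft -10.07 Fr 0.38 Fax 0.84
7.8 phi 39.7 Ft -10.32 Fr -0.50 Fax 0.17
8.22 phi 54.9 Ft -9.19 Fr -2.46 Fax -0.03
9.47 phi 96.7 rad 48.69mm along -4.7  Ftan -4.76 Frad -3.53 Fax -1.17 M [-0.5263  0.7298 -0.0116] 0.22088644560359927 [   4.009   -45.8572 -127.1306]
```

Step 1 is done: the grip is at the far side. The effort peaks at about φ≈+8°. I'll go back the same way so that friction cancels out of the fit.

```bash
cat >> log.txt <<'E'
8.63 .5348 -.1884 .1624 -3.1 -4.2 5.3
9.05 .5364 -.1862 .1495 -2.3 -3.4 5.4
9.47 .5361 -.1867 .1363 -2.7 -1.7 5.1
E
python3 fit.py|grep -v ^[4567]; python3 -c "
from h import *
arc2([48.1,-7.25],np.array([-.8,3.2]),102,-93,15)"
```

```text
centre off mm [-0.7774  3.3272] res [ 0.0211 -0.0111 -0.0455 -0.1112  0.0581  0.0211  0.0689  0.0065  0.0027
 -0.0552 -0.0239  0.0367 -0.0626  0.0114]
8.22 phi 54.9 Ft -9.19 Fr -2.46 Fax -0.03
8.63 phi 70.1 Ft -6.76 Fr -3.10 Fax -0.05
9.05 phi 85.2 Ft -5.72 Fr -3.64 Fax 0.13
9.47 phi 100.4 Ft -4.48 Fr -3.83 Fax -1.19
to 87 [[0, 0, 0, 0.02, -0.26, 0.05, 0], [0, 0, 0, 0.05, -0.52, 0.08, 0], [0, 0, 0, 0.07, -0.78, 0.1, 0], [0, 0, 0, 0.09, -1.04, 0.11, 0], [0, 0, 0, 0.11, -1.3, 0.1, 0]] cur [49.1  5.8]
to 72 [[0, 0, 0, 0.02, -0.26, -0.02, 0], [0, 0, 0, 0.05, -0.52, -0.05, 0], [0, 0, 0, 0.07, -0.78, -0.1, 0], [0, 0, 0, 0.09, -1.03, -0.16, 0], [0, 0, 0, 0.11, -1.28, -0.23, 0]] cur [46.8  18.64]
to 57 [[0, 0, 0, 0.02, -0.25, -0.09, 0], [0, 0, 0, 0.04, -0.49, -0.19, 0], [0, 0, 0, 0.06, -0.72, -0.3, 0], [0, 0, 0, 0.08, -0.95, -0.43, 0], [0, 0, 0, 0.1, -1.17, -0.57, 0]] cur [41.1  30.39]
to 42 [[0, 0, 0, 0.02, -0.22, -0.15, 0], [0, 0, 0, 0.04, -0.42, -0.31, 0], [0, 0, 0, 0.05, -0.62, -0.48, 0], [0, 0, 0, 0.07, -0.81, -0.66, 0], [0, 0, 0, 0.09, -0.99, -0.84, 0]] cur [32.7  40.33]
to 27 [[0, 0, 
[... 1040 characters left out ...]
, -0.04, 0.48, -0.62, 0], [0, 0, 0, -0.06, 0.66, -0.81, 0], [0, 0, 0, -0.07, 0.85, -1.0, 0]] cur [-38.    36.61]
to -63 [[0, 0, 0, -0.02, 0.2, -0.17, 0], [0, 0, 0, -0.04, 0.4, -0.33, 0], [0, 0, 0, -0.05, 0.62, -0.48, 0], [0, 0, 0, -0.07, 0.84, -0.61, 0], [0, 0, 0, -0.09, 1.07, -0.74, 0]] cur [-45.4   25.88]
to -78 [[0, 0, 0, -0.02, 0.23, -0.11, 0], [0, 0, 0, -0.04, 0.48, -0.21, 0], [0, 0, 0, -0.06, 0.72, -0.3, 0], [0, 0, 0, -0.08, 0.97, -0.37, 0], [0, 0, 0, -0.11, 1.22, -0.43, 0]] cur [-49.7   13.63]
to -93 [[0, 0, 0, -0.02, 0.26, -0.05, 0], [0, 0, 0, -0.05, 0.52, -0.08, 0], [0, 0, 0, -0.07, 0.78, -0.1, 0], [0, 0, 0, -0.09, 1.04, -0.11, 0], [0, 0, 0, -0.11, 1.3, -0.1, 0]] cur [-50.7    0.58]
```

Call:
{"method": "step_arm", "body": {
  "moves": [
    [[0, 0, 0, 0.02, -0.26, 0.03, 0], [0, 0, 0, 0.05, -0.52, 0.06, 0], [0, 0, 0, 0.07, -0.78, 0.08, 0], [0, 0, 0, 0.09, -1.04, 0.1, 0], [0, 0, 0, 0.11, -1.3, 0.1, 0]]
  ]
}}

```text
time_s: 9.88
tcp_pos: [0.5365, -0.1861, 0.1471]
ee_rot: [[0.808, 0.071, 0.585], [-0.583, -0.051, 0.811], [0.087, -0.996, -0.0]]
wrist_force: [1.8, -6.5, -5.6]
gripper_width: 0.224
```

Call:
{"method": "step_arm", "body": {
  "moves": [
    [[0, 0, 0, 0.02, -0.26, -0.02, 0], [0, 0, 0, 0.05, -0.52, -0.05, 0], [0, 0, 0, 0.07, -0.78, -0.1, 0], [0, 0, 0, 0.09, -1.03, -0.16, 0], [0, 0, 0, 0.11, -1.28, -0.23, 0]]
  ]
}}

```text
time_s: 10.3
tcp_pos: [0.5352, -0.1878, 0.16]
ee_rot: [[0.808, 0.071, 0.585], [-0.583, -0.051, 0.811], [0.087, -0.996, 0.0]]
wrist_force: [2.7, -5.7, -5.3]
gripper_width: 0.218
```

Call:
{"method": "step_arm", "body": {
  "moves": [
    [[0, 0, 0, 0.02, -0.25, -0.09, 0], [0, 0, 0, 0.04, -0.49, -0.19, 0], [0, 0, 0, 0.06, -0.72, -0.3, 0], [0, 0, 0, 0.08, -0.95, -0.43, 0], [0, 0, 0, 0.1, -1.17, -0.57, 0]]
  ]
}}

```text
time_s: 10.72
tcp_pos: [0.532, -0.1922, 0.172]
ee_rot: [[0.808, 0.071, 0.585], [-0.583, -0.051, 0.811], [0.088, -0.996, 0.0]]
wrist_force: [2.7, -4.5, -4.7]
gripper_width: 0.219
```

Call:
{"method": "step_arm", "body": {
  "moves": [
    [[0, 0, 0, 0.02, -0.22, -0.15, 0], [0, 0, 0, 0.04, -0.42, -0.31, 0], [0, 0, 0, 0.05, -0.62, -0.48, 0], [0, 0, 0, 0.07, -0.81, -0.66, 0], [0, 0, 0, 0.09, -0.99, -0.84, 0]]
  ]
}}

```text
time_s: 11.13
tcp_pos: [0.5269, -0.199, 0.1823]
ee_rot: [[0.808, 0.071, 0.585], [-0.583, -0.051, 0.811], [0.088, -0.996, 0.0]]
wrist_force: [3.2, -4.8, -5.0]
gripper_width: 0.213
```

Call:
{"method": "step_arm", "body": {
  "moves": [
    [[0, 0, 0, 0.01, -0.17, -0.2, 0], [0, 0, 0, 0.03, -0.33, -0.41, 0], [0, 0, 0, 0.04, -0.48, -0.63, 0], [0, 0, 0, 0.05, -0.61, -0.85, 0], [0, 0, 0, 0.06, -0.74, -1.08, 0]]
  ]
}}

```text
time_s: 11.55
tcp_pos: [0.5207, -0.2077, 0.1898]
ee_rot: [[0.808, 0.072, 0.585], [-0.583, -0.051, 0.811], [0.088, -0.996, 0.001]]
wrist_force: [4.2, -3.6, -7.0]
gripper_width: 0.218
```

Call:
{"method": "step_arm", "body": {
  "moves": [
    [[0, 0, 0, 0.01, -0.11, -0.24, 0], [0, 0, 0, 0.02, -0.21, -0.48, 0], [0, 0, 0, 0.03, -0.3, -0.72, 0], [0, 0, 0, 0.03, -0.37, -0.98, 0], [0, 0, 0, 0.04, -0.43, -1.23, 0]]
  ]
}}

```text
time_s: 11.97
tcp_pos: [0.5134, -0.2176, 0.1943]
ee_rot: [[0.808, 0.072, 0.585], [-0.583, -0.051, 0.811], [0.088, -0.996, 0.001]]
wrist_force: [5.2, -2.4, -6.1]
gripper_width: 0.218
```

```bash
python3 -c "
from h import *
st()"
```

```text
11.97 phi 10.9 rad 53.20mm along -5.0  Ftan 2.18 Frad -5.84 Fax 5.62 M [-0.6499 -0.9473  0.0952] 0.21844671034315655 [   3.1778  -53.4462 -122.6559]
```

Call:
{"method": "step_arm", "body": {
  "moves": [
    [[0, 0, 0, 0.0, -0.05, -0.26, 0], [0, 0, 0, 0.01, -0.08, -0.52, 0], [0, 0, 0, 0.01, -0.1, -0.78, 0], [0, 0, 0, 0.01, -0.11, -1.04, 0], [0, 0, 0, 0.01, -0.11, -1.3, 0]]
  ]
}}

```text
time_s: 12.38
tcp_pos: [0.5057, -0.2282, 0.1955]
ee_rot: [[0.808, 0.072, 0.585], [-0.583, -0.051, 0.811], [0.088, -0.996, 0.001]]
wrist_force: [5.3, -1.9, -6.4]
gripper_width: 0.218
```

Call:
{"method": "step_arm", "body": {
  "moves": [
    [[0, 0, 0, 0.0, 0.02, -0.26, 0], [0, 0, 0, 0.0, 0.06, -0.52, 0], [0, 0, 0, -0.01, 0.1, -0.78, 0], [0, 0, 0, -0.01, 0.17, -1.03, 0], [0, 0, 0, -0.02, 0.24, -1.29, 0]]
  ]
}}

```text
time_s: 12.8
tcp_pos: [0.498, -0.2387, 0.1932]
ee_rot: [[0.808, 0.071, 0.585], [-0.583, -0.051, 0.811], [0.088, -0.996, 0.0]]
wrist_force: [5.0, -0.1, -4.2]
gripper_width: 0.218
```

Call:
{"method": "step_arm", "body": {
  "moves": [
    [[0, 0, 0, -0.01, 0.09, -0.25, 0], [0, 0, 0, -0.02, 0.19, -0.49, 0], [0, 0, 0, -0.03, 0.3, -0.72, 0], [0, 0, 0, -0.04, 0.42, -0.95, 0], [0, 0, 0, -0.05, 0.56, -1.17, 0]]
  ]
}}

```text
time_s: 13.22
tcp_pos: [0.4911, -0.2483, 0.1876]
ee_rot: [[0.808, 0.071, 0.585], [-0.583, -0.051, 0.811], [0.088, -0.996, -0.0]]
wrist_force: [3.5, 2.6, -1.4]
gripper_width: 0.218
```

Call:
{"method": "step_arm", "body": {
  "moves": [
    [[0, 0, 0, -0.01, 0.15, -0.22, 0], [0, 0, 0, -0.03, 0.31, -0.42, 0], [0, 0, 0, -0.04, 0.48, -0.62, 0], [0, 0, 0, -0.06, 0.66, -0.81, 0], [0, 0, 0, -0.07, 0.85, -1.0, 0]]
  ]
}}

```text
time_s: 13.63
tcp_pos: [0.4851, -0.2565, 0.179]
ee_rot: [[0.808, 0.071, 0.585], [-0.583, -0.051, 0.811], [0.087, -0.996, -0.0]]
wrist_force: [2.2, 2.9, 0.9]
gripper_width: 0.217
```

Call:
{"method": "step_arm", "body": {
  "moves": [
    [[0, 0, 0, -0.02, 0.2, -0.17, 0], [0, 0, 0, -0.04, 0.4, -0.33, 0], [0, 0, 0, -0.05, 0.62, -0.48, 0], [0, 0, 0, -0.07, 0.84, -0.61, 0], [0, 0, 0, -0.09, 1.07, -0.74, 0]]
  ]
}}

```text
time_s: 14.05
tcp_pos: [0.4807, -0.2625, 0.1681]
ee_rot: [[0.808, 0.07, 0.585], [-0.583, -0.051, 0.811], [0.087, -0.996, -0.001]]
wrist_force: [0.9, 2.8, 2.8]
gripper_width: 0.217
```

Call:
{"method": "step_arm", "body": {
  "moves": [
    [[0, 0, 0, -0.02, 0.23, -0.11, 0], [0, 0, 0, -0.04, 0.48, -0.21, 0], [0, 0, 0, -0.06, 0.72, -0.3, 0], [0, 0, 0, -0.08, 0.97, -0.37, 0], [0, 0, 0, -0.11, 1.22, -0.43, 0]]
  ]
}}

```text
time_s: 14.47
tcp_pos: [0.4781, -0.266, 0.1558]
ee_rot: [[0.808, 0.07, 0.585], [-0.583, -0.051, 0.811], [0.087, -0.996, -0.001]]
wrist_force: [0.9, 1.3, 5.5]
gripper_width: 0.213
```

Call:
{"method": "step_arm", "body": {
  "moves": [
    [[0, 0, 0, -0.02, 0.26, -0.05, 0], [0, 0, 0, -0.05, 0.52, -0.08, 0], [0, 0, 0, -0.07, 0.78, -0.1, 0], [0, 0, 0, -0.09, 1.04, -0.11, 0], [0, 0, 0, -0.11, 1.3, -0.1, 0]]
  ]
}}

```text
time_s: 14.88
tcp_pos: [0.4775, -0.2669, 0.1429]
ee_rot: [[0.808, 0.07, 0.585], [-0.583, -0.052, 0.811], [0.087, -0.996, -0.001]]
wrist_force: [-0.4, 1.2, 6.2]
gripper_width: 0.218
```

```bash
python3 -c "
from h import *
st()"
```

```text
14.88 phi -89.0 rad 50.87mm along -5.2  Ftan 6.16 Frad -0.64 Fax -1.08 M [0.4965 0.292  0.0804] 0.21782966072090287 [   2.9715  -45.8251 -116.7463]
```

```bash
cat >> log.txt <<'E'
9.88 .5365 -.1861 .1471 1.8 -6.5 -5.6
10.3 .5352 -.1878 .16 2.7 -5.7 -5.3
10.72 .532 -.1922 .172 2.7 -4.5 -4.7
11.13 .5269 -.199 .1823 3.2 -4.8 -5.0
11.55 .5207 -.2077 .1898 4.2 -3.6 -7.0
11.97 .5134 -.2176 .1943 5.2 -2.4 -6.1
12.38 .5057 -.2282 .1955 5.3 -1.9 -6.4
12.8 .498 -.2387 .1932 5.0 -.1 -4.2
13.22 .4911 -.2483 .1876 3.5 2.6 -1.4
13.63 .4851 -.2565 .179 2.2 2.9 .9
14.05 .4807 -.2625 .1681 .9 2.8 2.8
14.47 .4781 -.266 .1558 .9 1.3 5.5
14.88 .4775 -.2669 .1429 -.4 1.2 6.2
E
cat >> fit.py <<'E'
t_=X[:,0];m=t_>4.2;s=np.where(t_<9.6,1.,-1.)
for nm,mm in(('all',m),('fwd',m&(s>0)),('back',m&(s<0))):
    M=np.c_[-s[mm],np.sin(ph[mm]),np.cos(ph[mm])]
    q,rs,_,_=np.linalg.lstsq(M,Ft[mm],rcond=None);d=np.arctan2(q[2],q[1])
    print(nm,'F %.2f amp %.2f (kg %.2f) delta %.1f -> final phi %.1f'%(q[0],np.hypot(q[1],q[2]),np.hypot(q[1],q[2])/9.81/.6,np.degrees(d),(180-np.degrees(d)+180)%360-180),'rms %.2f'%np.std(M@q-Ft[mm]))
E
python3 fit.py|tail -20
```

```text
8.22 phi 55.0 Ft -9.18 Fr -2.48 Fax -0.03
8.63 phi 70.2 Ft -6.75 Fr -3.12 Fax -0.05
9.05 phi 85.3 Ft -5.71 Fr -3.65 Fax 0.13
9.47 phi 100.5 Ft -4.47 Fr -3.84 Fax -1.19
9.88 phi 88.1 Ft 5.46 Fr -4.40 Fax 5.27
10.3 phi 73.1 Ft 4.19 Fr -4.45 Fax 5.53
10.72 phi 57.9 Ft 2.89 Fr -4.25 Fax 4.82
11.13 phi 42.6 Ft 1.90 Fr -5.05 Fax 5.40
11.55 phi 27.6 Ft 2.84 Fr -6.42 Fax 5.51
11.97 phi 12.6 Ft 2.40 Fr -5.71 Fax 5.62
12.38 phi -2.5 Ft 1.28 Fr -6.46 Fax 5.41
12.8 phi -17.7 Ft 1.44 Fr -4.87 Fax 4.11
13.22 phi -32.7 Ft 2.74 Fr -3.42 Fax 1.31
13.63 phi -48.0 Ft 3.11 Fr -2.10 Fax 0.09
14.05 phi -63.1 Ft 3.76 Fr -1.23 Fax -0.91
14.47 phi -78.1 Ft 5.71 Fr -0.41 Fax -0.03
14.88 phi -92.9 Ft 6.15 Fr -1.05 Fax -1.03
all F 5.97 amp 4.57 (kg 0.78) delta -91.0 -> final phi -89.0 rms 0.54
fwd F 5.47 amp 5.37 (kg 0.91) delta -89.7 -> final phi -90.3 rms 0.46
back F 5.72 amp 4.07 (kg 0.69) delta -94.5 -> final phi -85.5 rms 0.46
```

The fit gives friction at 5.97 N (0.30 N·m), a mass of 0.78 kg, and the heavy side down at φ≈-89°. The forward and backward fits alone give -90° and -86°. The grip is at -93°, so I'll nudge it up 3 mm and settle.

Call:
{"method": "step_arm", "body": {
  "moves": [
    [[0, 0, 0, 0.01, -0.1, 0, 0], [0, 0, 0, 0.02, -0.2, 0, 0], [0, 0, 0, 0.03, -0.3, 0, 0], [0, 0, 0, 0.03, -0.4, 0, 0], [0, 0, 0, 0.03, -0.4, 0, 0]]
  ]
}}

```text
time_s: 15.3
tcp_pos: [0.4775, -0.2668, 0.1463]
ee_rot: [[0.808, 0.069, 0.585], [-0.583, -0.051, 0.811], [0.086, -0.996, -0.001]]
wrist_force: [3.1, -4.5, -5.6]
gripper_width: 0.221
```

Call:
{"method": "step_arm", "body": {
  "moves": [
    [[0, 0, 0, 0, 0, 0, 0], [0, 0, 0, 0, 0, 0, 0], [0, 0, 0, 0, 0, 0, 0], [0, 0, 0, 0, 0, 0, 0], [0, 0, 0, 0, 0, 0, 0]]
  ]
}}

```text
time_s: 15.72
tcp_pos: [0.4775, -0.2668, 0.1467]
ee_rot: [[0.808, 0.07, 0.585], [-0.583, -0.051, 0.811], [0.087, -0.996, -0.001]]
wrist_force: [1.6, -4.1, -5.6]
gripper_width: 0.219
```

```bash
python3 -c "
from h import *
st();s=r.sense();print(s['joint_velocities'])
g=s['tcp_pos']-.008*s['ee_rot'][:,1]-AX;print('true phi',np.degrees(np.arctan2(g@b+.00078,g@k-.0033)))
snap('side','side3.png');snap('top','top3.png')
A=[cv2.imread('pics/%s.png'%n) for n in('side3','top3')]
cv2.imwrite('pics/end.png',np.hstack([cv2.resize(A[0][150:300,240:440],(400,300)),cv2.resize(A[1][180:330,240:440],(400,300))]))
for n in('side','top'):
    d=cv2.absdiff(cv2.imread(f'pics/{n}0.png'),cv2.imread(f'pics/{n}3.png')).max(2)
"
```

```text
15.72 phi -84.8 rad 51.03mm along -5.3  Ftan -5.75 Frad 1.89 Fax 3.73 M [-1.2228 -0.3488 -0.0205] 0.21911510153430452 [   2.9266  -46.3766 -116.7087]
[-0.0199  0.0852 -0.0033 -0.0285 -0.0171 -0.083 ]
true phi -88.44809700383787
```

View pics/end.png

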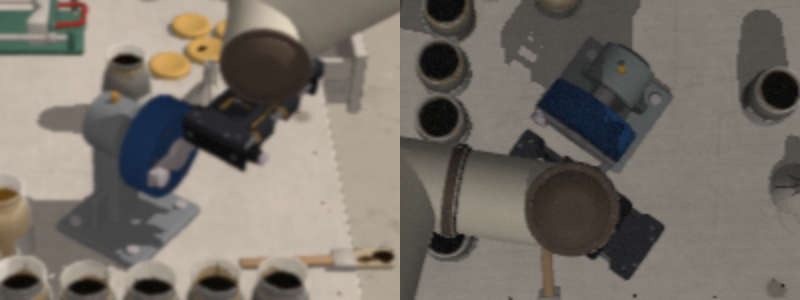

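The crop shows the grip in the jaws at about (262,152) in the side view. The jars, brush and funnel stand where they were, and the arm is at rest at φ=-88.4°. I'm handing in.

```bash
python3 -c "
from h import *
print(r.finish_job());print(r.sense()['time_s'],r.sense()['gripper_width'])"
```

```text
the job is handed in; nothing more can be done
None
the job is handed in; nothing more can be done
```

I took the crank grip, carried it over the top to the far side and back to within about 1 mm of where it started. I then stopped with the heavy side estimated straight down and handed in at 15.8 s; no verdict is reported.

- **Heavy side:** fitting the effort from both directions gave 0.30 N·m friction and a 0.78 kg weight, both matching the task text. It puts the heavy side down with the crank at -89° from upright. The forward and backward fits alone gave -90° and -86°, and agree less on the mass (0.91 and 0.69 kg).
- **Final state:** the crank was at -88.4°, the joints were still (under 0.1°/s), and the jaw opening was 19 mm on the 20 mm sleeve. The grasp point was about 5 mm from the grip's centre along the sleeve, well within the 35 mm limit.
- **Bystanders:** the jars, brush and funnel in the last pictures look unmoved. I judged that by eye and did not measure them; the label roll and counter were outside the view I checked.
- **Disagreement:** the circle fitted from the motion sits about 3 mm higher than my camera estimate. I put this down to where the jaws hold the sleeve, and the angles above already allow for it.

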